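Clear the tiffin and click the grease filter into the fume extractor

TASK

The steel tiffin carrier on the round trivet stands in front of the counter-top fume extractor: lift it off by its handle, keeping it upright, set it down gently on the bare counter right beside the trivet and let go. Then take the loose grease filter cassette by its fin and slide it, fin side up, up the extractor's sloping bay until the spring catch at the side has been pushed away and has snapped back behind the cassette's lower edge, and let go. Leave the other things on the counter where they stand.

Things in the scene. Friction and masses are not known exactly. Their poses are not given: they have to be found in the camera images.
- tiffin_handle (a point): Middle of the handle bar of the tiffin carrier, an upright steel cylinder 100 mm across (110 over two side straps), 104 mm high, 0.4 to 0.8 kg. The bar: round, 10 mm thick, 80 mm long along this point's y, 142 mm above the carrier's underside, 33 mm free below it, a sloping leg at each end. z points up. Starts standing on the trivet.
- trivet: Low round silicone trivet, 140 mm across, 8 mm thick, fixed on the counter in front of the bay's lower edge; origin at the centre of its underside (z = 0).
- filter_grip (a point): Middle of the grip fin of the loose cassette: a flat steel plate 80 mm (x) by 100 (y) by 14 thick, with an upright dark fin at its centre 44 mm long along x, 12 thick along y, from 14 to 50 mm above the plate's underside. The point is 32 mm above the underside; z points out on the fin's side. 0.2 to 0.4 kg. Starts flat on the counter, fin up, left or right of the extractor. Same when turned half round.
- bay: Sloping bay of the fixed fume extractor, rising 30 deg away from the robot. Origin: on the deck at the middle of its lower edge, 35 mm above the counter. x up the slope (slide direction), y across to the left, z square out of the deck. In this frame the deck, 124 mm wide, runs from x 0 to 190 mm; flared guides from x 43, side rails from x 62 leave a channel 104 mm wide; end stop at x 184.
- bay_mouth (a point): Middle of the mouth, on the deck at bay x 84 mm. From here up, lips on the rails cover the outer 7 mm of each side (|y| over 45), 17 to 21 mm above the deck (the left lip only from x 104, above the catch; entries flared), so the cassette is laid on the lower deck below the guides and slid up under them.
- bay_seat (a point): Where filter_grip comes to lie when seated: bay x 140, y 0, z 32 mm (anything from x 135 to 144 is behind the catch and short of the stop), cassette flat on the deck, its x along the bay's x.
- canopy_edge (a point): Middle of the front lower edge of the canopy over the bay's upper part: 150 mm wide, 25 mm thick, its underside 200 mm above the counter. An upright gripper has no room there at the end of the slide and must lean with the slope. It stands on two posts; the housing behind is 220 mm wide, 145 mm high.
- catch_tip (a point): Inner back corner of the spring catch at the bay's left (+y) side: a steel tongue 2 to 14 mm above the deck that sticks 9 mm into the channel (tip at bay x 95, y 43 mm), with a ramp facing down the slope from x 76 to 92 and a square back face at x 95. The point moves with the catch.
- catch (a joint): How far the catch is pushed aside, out of the channel (m): 0 = sprung in, 0.012 = limit. Its spring pushes with 1.6 N at 0, 5.2 N at 9 mm; sliding the cassette past takes about 5 to 12 N. It is held 5 to 9 mm aside while the cassette passes and returns to 0 once the cassette's lower edge is beyond bay x 95 mm.
- katori: Bystander: a small open steel bowl, 84 mm across the rim, 38 mm high; origin at the centre of its underside.
- mortar: Bystander: a white ceramic mortar 120 mm across and 85 mm high, its pestle leaning out to about 130 mm high; origin at the centre of its underside.
- canister_tall: Bystander: a cylindrical tin canister 103 mm across, 158 mm high; origin at the centre of its underside.
- canister_short: Bystander: a cylindrical tin canister 93 mm across, 103 mm high; origin at the centre of its underside.
- jar: Bystander: a small glass jar 64 mm across, 90 mm high; origin at the centre of its underside.
Not all that is in view belongs to the job. Leave any red or turquoise look-alike of the part that bears tiffin_handle alone.

How it is judged:
By the outcome, as a careful person would: the job done as asked, in the order asked, and still so for the second after the job is handed in, with the robot touching nothing.
It also fails if it takes over 67 s, if anything falls off the work surface, if the arm or the gripper's body presses on something with over 40 N, if the wrist force passes 120 N, or if a joint passes its speed limit or range.

ROBOT

A 6-joint arm with a two-finger parallel gripper is mounted at the origin on the work surface. World frame = base frame: x ahead of the robot, y to its left, z up, the work surface at z = 0. Lengths are in m, angles in degrees, forces in N, time in s.
With the tool pointing down it reaches from about 0.4 to 0.825 m from the base axis. Payload 7 kg.
Tool frame: the origin (TCP) lies at the centre of the arm's flange, where the gripper is bolted on; the fingertips stand 178 mm ahead of it and the grasp point (between the pads) lies 159 mm ahead of it (r.tips_ahead is the z of the fingertips in the tool frame, in m); z points along the fingers, y is the line along which they close (so a half turn about z gives the same grasp; the last joint's range is limited). The gripper opens to 88 mm and grips with 3 to 60 N. Pads are 19 mm wide; open, the fingers measure 130 mm over their backs; the gripper's body (78 mm by 193 mm) begins 47 mm behind the grasp point.
Start: joints at [92.309, 20.546, 0.682, 0, -70.136, -16.507], TCP at [0.166, 0.654, 0.405] pointing down, gripper open.
Joint ranges: [-176.03, 176.03], [-82.01, 121.73], [-58.28, 71.71], [-173.87, 95.51], [-174.79, -0.11], [-173.66, 173.66]. Speed limits (degrees/s): [136.94, 136.94, 172.46, 180, 180, 180].

INTERFACE

Orientations are given as [roll, pitch, yaw] about the fixed x, y, z axes, in that order (R = Rz(yaw) Ry(pitch) Rx(roll)).
In Python, from plant import r gives the robot as it stands. The module is installed in compiled form; this text tells all that it offers.
- The arm moves only by the shell command python3 -m pendant 'ROWS' [FORCE]. ROWS is JSON, a list that holds one entry, the list of rows, each a list of 7 numbers: the shift along the tool's x, y, z in m, then the turn, a rotation vector about the tool's x, y, z in degrees, then the gripper command: -1 is shut, 1 is fully open, values between are in proportion. A call has 1 to 5 rows; each row is the pose to reach, as a shift and turn from the pose commanded when the call began, along the tool's axes at that moment; what a row does not reach only later rows make up. A row lasts 1/10 s, in which the tool goes at most 50 mm and 8.59 degrees, less where a joint would pass 70% of its speed; a pose out of reach is approached as far as the arm can. A call with a gripper value outside its range is refused whole. The fingers move at their own pace and stop on an object; FORCE is the grip in N (left out, the last holds). Time passes only in rows, so rows that repeat a pose let the fingers close. It gives the time, the measured TCP pose, the force, the opening and the grip force at its end, in the units of the state.
- r.get_state(): the state, without advancing time (a new reading comes with each control period).
- r.capture(name): name is "scene" or "top" or "wrist"; returns the picture (384x512x3 uint8, red, green, blue); there is no depth.
- r.camera_params(name): a dict with "fx", "fy", "cx", "cy" (pixels), "dist_coeffs" ([k1, k2, p1, p2, k3] as OpenCV has them; the pictures are not rectified), "R" (3x3) and "t" (3): a world point X has camera coordinates R X + t. Camera axes: x right, y down, z forward; pixel columns grow to the right and rows downward; lengths in m; the calibration is good to about 2 mm. A picture is of the moment at which its call begins: read the wrist's pose just before it. camera_params takes no time and is no camera call; for the wrist camera it gives the pose at the moment of the call.
- r.close_job(): hands the job in; it is judged then, once.
The state is a dict: "time_s": time; "joints": joint angles; "qd": joint speeds; "joint_torque": joint torques, N m; "tcp_pos": TCP position; "eef_rot": TCP orientation; "contact_force": force on the tool from outside, world axes, zero at the start; "moment": the same for the moment, N m; "gripper_width": finger opening in m; "gripper_force": force on a finger pad.
Only numpy, scipy, OpenCV 4.12 (cv2) and the standard library are available. Lean on these libraries where they do the work, as an engineer would, in place of code of your own. Each camera call takes 0.05 s, during which the arm holds its last target. There are 200 camera calls.

## Working session

There is one attempt and no reset: what is moved stays moved. The work goes in short steps, Python scripts to look and compute and a shell command to move; the robot and the scene stay as the last step left them, time stands still between calls to the robot, and variables do not carry over. Pictures are saved under pics/ and viewed, at most 10 in all, crops included, and the job is handed in when it is done.

```bash
mkdir -p pics; python3 - <<'E'
from plant import r
import cv2,numpy as np
for n in("scene","top"):
    im=r.capture(n); cv2.imwrite(f"pics/{n}0.png",im[:,:,::-1])
    p=r.camera_params(n); print(n,p['fx'],p['fy'],p['cx'],p['cy'],p['dist_coeffs'],"C",(-np.array(p['R']).T@np.array(p['t'])).round(3))
a=cv2.imread("pics/scene0.png");b=cv2.imread("pics/top0.png")
cv2.imwrite("pics/s0.png",cv2.resize(a,(800,600)));cv2.imwrite("pics/t0.png",cv2.resize(b,(800,600)))
s=r.get_state();print(s['tcp_pos'],s['eef_rot'],s['gripper_width'],r.tips_ahead,s['time_s'])
E
```

```text
scene 349.7520468887451 349.7520468887451 259.10678324322714 184.77710257186044 [0.01022847 0.         0.         0.         0.        ] C [ 1.336 -0.362  1.145]
top 434.1243302393706 434.1243302393706 257.1469998943038 189.06070542907338 [-0.08353164  0.          0.          0.          0.        ] C [0.352 0.007 1.65 ]
[0.16551631 0.65420956 0.40380276] [ 1.79912629e+02 -7.05180974e-03 -1.42039930e+01] 0.08734938583479586 0.1781 0.1
```

View pics/s0.png

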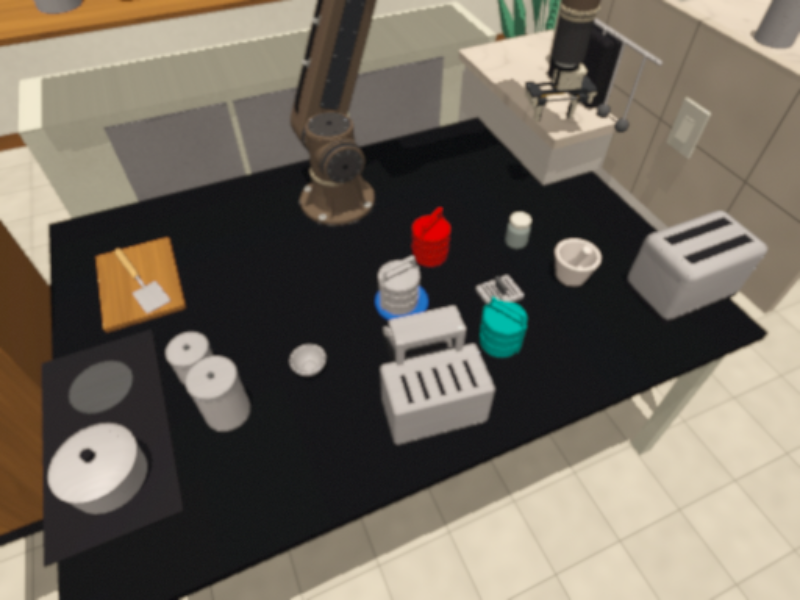

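View pics/t0.png

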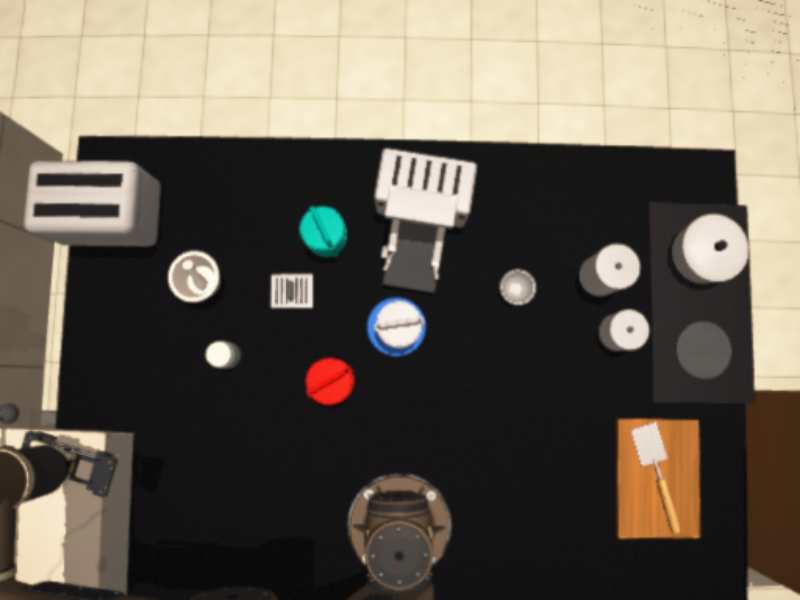

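The scene shows the steel tiffin on the blue trivet at top (397,326). The red (330,381) and turquoise (323,231) carriers are look-alikes and don't fit "steel, on the trivet". The cassette is at (292,291), left of the bay at about (410,262). I'll confirm this in enlarged crops.

```bash
cat > h.py <<'E'
import numpy as np,cv2
from scipy.spatial.transform import Rotation as Ro
from plant import r
def px2w(name,uv,z,p=None):
    p=p or r.camera_params(name);K=np.array([[p['fx'],0,p['cx']],[0,p['fy'],p['cy']],[0,0,1]])
    n=cv2.undistortPoints(np.array(uv,float).reshape(-1,1,2),K,np.array(p['dist_coeffs']))[:,0]
    R=np.array(p['R']);C=-R.T@np.array(p['t']);d=np.c_[n,np.ones(len(n))]@R
    return C+d*((np.broadcast_to(z,len(n))-C[2])/d[:,2])[:,None]
def w2px(name,X,p=None):
    p=p or r.camera_params(name);K=np.array([[p['fx'],0,p['cx']],[0,p['fy'],p['cy']],[0,0,1]])
    return cv2.projectPoints(np.array(X,float).reshape(-1,1,3),cv2.Rodrigues(np.array(p['R']))[0],np.array(p['t'],float),K,np.array(p['dist_coeffs']))[0][:,0]
def pose():
    s=r.get_state();return np.array(s['tcp_pos']),Ro.from_euler('xyz',s['eef_rot'],degrees=True)
def goal(tcp,rot):
    t,R=pose();print("shift mm",(R.inv().apply(np.array(tcp)-t)*1000).round(1),"turn",(R.inv()*rot).as_rotvec(degrees=True).round(2))
E
python3 - <<'E'
import cv2
b=cv2.imread("pics/top0.png")
c=b[90:258,160:320]  # x160..320,y90..258
cv2.imwrite("pics/t1.png",cv2.resize(c[:150],(800,750//1),interpolation=cv2.INTER_CUBIC)[:600])
c=b[90:210,165:325]; cv2.imwrite("pics/t1.png",cv2.resize(c,(800,600),interpolation=cv2.INTER_CUBIC))
a=cv2.imread("pics/scene0.png")
c=a[150:270,220:380]; cv2.imwrite("pics/s1.png",cv2.resize(c,(800,600),interpolation=cv2.INTER_CUBIC))
E
```

```text
(no output)
```

View pics/t1.png

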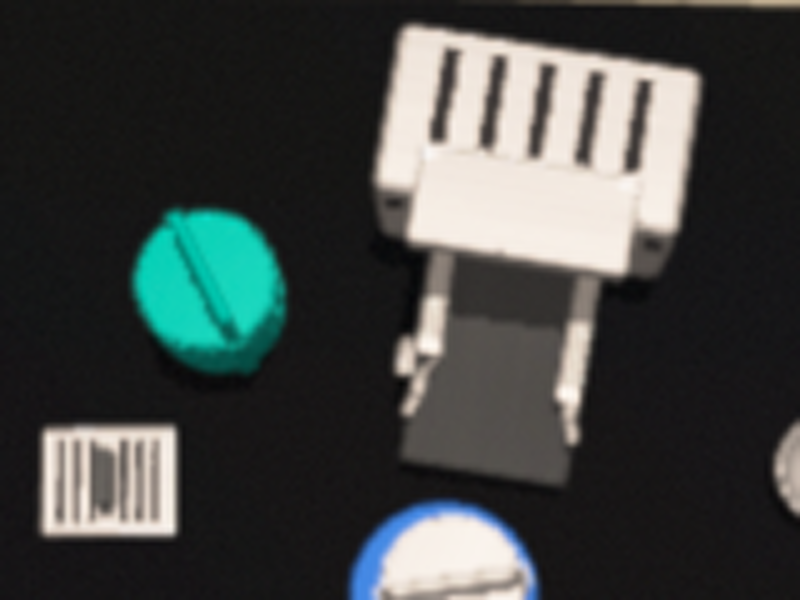

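View pics/s1.png

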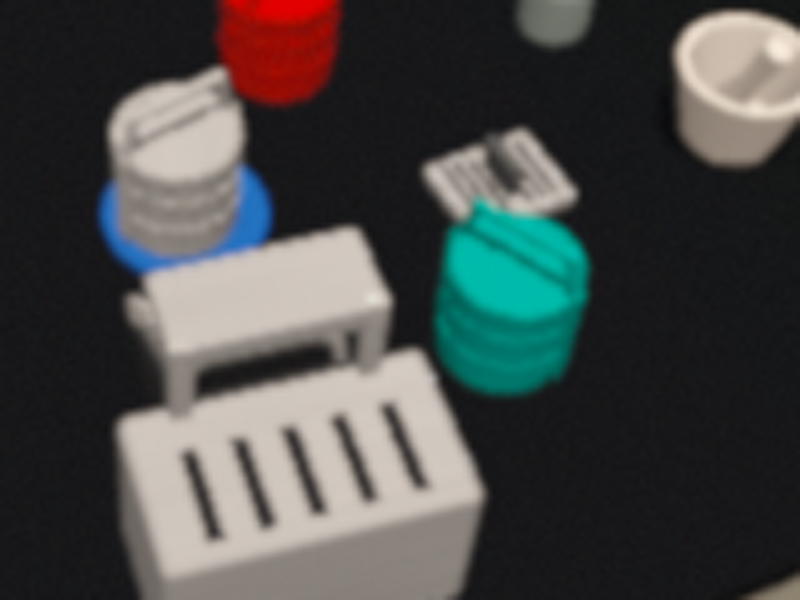

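Crops confirm: the steel carrier stands on the blue trivet with its handle nearly across the view. The cassette's corners are (42,428),(177,427),(178,535),(42,536), with the fin vertical at (103,480). The bay's lower edge runs (402,462)–(567,487). The turquoise carrier stands beside the bay's left side.

```bash
python3 - <<'E'
from h import *
f=lambda l:[((u+.5)/5+164.5,(v+.5)/5+89.5) for u,v in l]
g=lambda l:[((u+.5)/1.5625-.5,(v+.5)/1.5625-.5) for u,v in l]
b=px2w("top",f([(402,462),(567,487)]),.035);m=b.mean(0);d=b[0]-b[1];print("bay",m.round(4),np.linalg.norm(d[:2]),"y-dir",np.degrees(np.arctan2(-d[0],d[1])))
c=px2w("top",f([(42,428),(177,427),(178,535),(42,536)]),.014);print("cas",c.mean(0),np.linalg.norm(np.diff(c,axis=0),axis=1),"yaw",np.degrees(np.arctan2(*(((c[0]+c[1])-(c[2]+c[3]))[[1,0]]))))
print("fintop",px2w("top",f([(103,446),(103,514)]),.05))
h=px2w("top",g([(377,327),(422,322)]),.15);h2=px2w("top",f([(382,590),(525,572)]),.15);print("handle",h,h2,np.linalg.norm(h2[0]-h2[1]))
# trivet by color
im=cv2.imread("pics/top0.png").astype(int);B,G,R=im[...,0],im[...,1],im[...,2]
k=((B>120)&(R<90)).astype(np.uint8);pts=cv2.findNonZero(k);e=cv2.minEnclosingCircle(pts);print(e,px2w("top",[e[0]],.006))
k=((G>100)&(R<80)).astype(np.uint8);e=cv2.minEnclosingCircle(cv2.findNonZero(k));print("turq",e,px2w("top",[e[0]],.1))
k=((R>120)&(G<80)&(B<80)).astype(np.uint8);n,l,s,ce=cv2.connectedComponentsWithStats(k);i=[j for j in range(1,n) if s[j,4]>300];print("red",[px2w("top",[ce[j]],.08) for j in i])
print("katori",px2w("top",g([(517,287)]),.038),"jar",px2w("top",g([(222,354)]),.05),"mortar",px2w("top",g([(193,277)]),.085))
# scene-cam handle
q=lambda l:[((u+.5)/5+219.5,(v+.5)/5+149.5) for u,v in l]
print("scene handle",px2w("scene",q([(130,138),(224,75)]),.15))
M=px2w("top",f([(402,462),(567,487)]),.035)
print(r.camera_params("wrist")['R'],pose()[1].as_matrix())
E
```

```text
bay [ 0.564 -0.013  0.035] 0.1252404784522789 y-dir -7.528325949605423
cas [0.55574205 0.27180694 0.014     ] [0.10341859 0.08282746 0.10355227] yaw 2.515791512055421
fintop [[0.57770107 0.27200683 0.05      ]
 [0.52670456 0.26998112 0.05      ]]
handle [[ 0.46156898  0.05744208  0.15      ]
 [ 0.47467276 -0.04205396  0.15      ]] [[ 0.46676483  0.05791203  0.15      ]
 [ 0.48125652 -0.04090619  0.15      ]] 0.09987516296081794
((232.0, 178.0), 55.80332565307617) [[0.59057112 0.09997431 0.006     ]]
turq ((231.5, 177.5), 55.91521453857422) [[0.57870121 0.09650215 0.1       ]]
red [array([[0.34034979, 0.16655942, 0.08      ]])]
katori [[ 0.57266718 -0.27292344  0.038     ]] jar [[0.39718474 0.42590488 0.05      ]] mortar [[0.57463588 0.49463777 0.085     ]]
scene handle [[ 0.49927    -0.03983042  0.15      ]
 [ 0.46719653  0.05390471  0.15      ]]
[[-0.24523105 -0.96946186  0.00232979]
 [-0.93689431  0.23760922  0.2564584 ]
 [-0.24918021  0.0607088  -0.96655246]] [[ 9.69428245e-01 -2.45374843e-01 -2.54862511e-04]
 [-2.45374945e-01 -9.69427079e-01 -1.50849986e-03]
 [ 1.23077298e-04  1.52491925e-03 -9.99998830e-01]]
```

```bash
python3 - <<'E'
from h import *
g=lambda l:[((u+.5)/1.5625-.5,(v+.5)/1.5625-.5) for u,v in l]
print("trivet",px2w("top",g([(396.5,326.5)]),.006))
goal([.474,.008,.404],Ro.from_euler('xyz',[180,0,-81.7],degrees=True))
E
```

```text
trivet [[0.47428273 0.01499064 0.006     ]]
shift mm [457.6 550.8   0.7] turn [ 7.00e-02 -6.00e-02  6.75e+01]
```

```bash

T='-m pendant'
python3 -m pendant '[[[0.16,0.192,0,0,0,0,1],[0.16,0.192,0,0,0,0,1],[0.16,0.192,0,0,0,0,1],[0.16,0.192,0,0,0,0,1],[0.16,0.192,0,0,0,0,1]]]'
python3 -m pendant '[[[0.16,0.192,0,0,0,34,1],[0.16,0.192,0,0,0,34,1],[0.16,0.192,0,0,0,34,1],[0.16,0.192,0,0,0,34,1],[0.16,0.192,0,0,0,34,1]]]'
python3 - <<'E'
from h import *
goal([.474,.008,.404],Ro.from_euler('xyz',[180,0,-81.7],degrees=True))
print(r.get_state()['joints'])
E
```

```text
time_s: 0.6
tcp_pos: [0.274, 0.4269, 0.4043]
eef_rot: [180.0, 0.0, -14.2]
contact_force: [0.5, 0.1, 0.3]
gripper_width: 0.0876
gripper_force: 0.0
time_s: 1.1
tcp_pos: [0.3817, 0.2015, 0.4048]
eef_rot: [-180.0, 0.0, -48.5]
contact_force: [1.4, 1.2, -0.1]
gripper_width: 0.0876
gripper_force: 0.0
shift mm [206.   59.3   0.7] turn [-2.000e-02  2.000e-02  3.324e+01]
[ 5.42089505e+01 -3.24997769e+00 -2.80836639e+01 -6.14146293e-03
 -6.51384139e+01 -1.26705249e+01]
```

```bash

python3 -m pendant '[[[0.206,0.059,0,0,0,33.2,1],[0.206,0.059,0,0,0,33.2,1],[0.206,0.059,0,0,0,33.2,1],[0.206,0.059,0,0,0,33.2,1],[0.206,0.059,0,0,0,33.2,1]]]'
python3 -m pendant '[[[0,0,0,0,0,0,1],[0,0,0,0,0,0,1],[0,0,0,0,0,0,1]]]'
python3 - <<'E'
from h import *
goal([.474,.008,.404],Ro.from_euler('xyz',[180,0,-81.7],degrees=True))
p=r.camera_params("wrist");im=r.capture("wrist");np.save("pics/w1.npy",p,allow_pickle=True)
cv2.imwrite("pics/w1.png",cv2.resize(im[:,:,::-1],(800,600)))
import pickle;pickle.dump(p,open("w1.pkl","wb"))
for X in([.474,.008,.15],[.474+.0057,.008-.0396,.15],[.474-.0057,.008+.0396,.15]):print(w2px("wrist",X,p)*1.5625)
E
```

```text
time_s: 1.6
tcp_pos: [0.4758, 0.0072, 0.4042]
eef_rot: [179.9, -0.0, -81.9]
contact_force: [-0.3, 0.8, -1.0]
gripper_width: 0.0871
gripper_force: 0.0
time_s: 1.9
tcp_pos: [0.4746, 0.0113, 0.4046]
eef_rot: [180.0, 0.0, -81.3]
contact_force: [0.0, -0.1, -0.2]
gripper_width: 0.0877
gripper_force: 0.0
shift mm [3.1 1.1 0.6] turn [0.01 0.01 0.35]
[[393.36969897 306.58357544]]
[[394.12746007 228.14349243]]
[[392.67401904 378.70775658]]
```

View pics/w1.png

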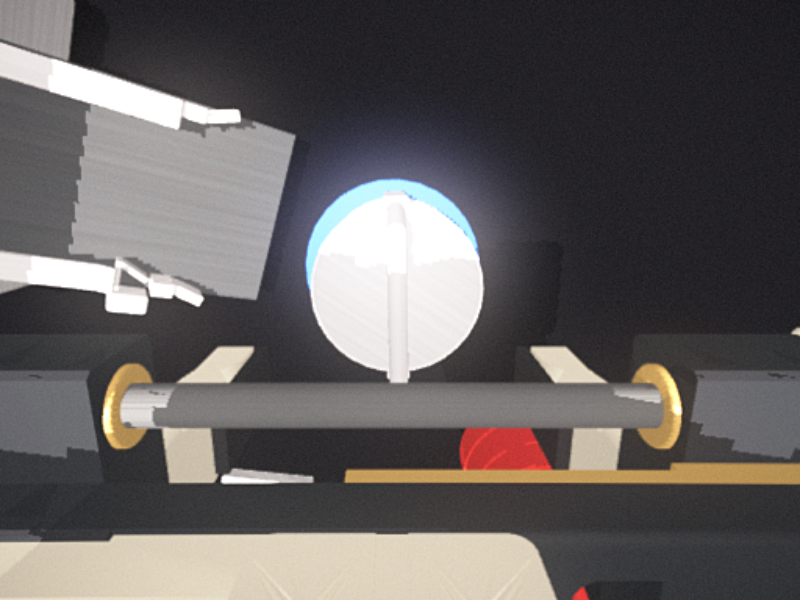

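```bash
python3 - <<'E'
from h import *
import pickle;p=pickle.load(open("w1.pkl","rb"))
g=lambda l:[((u+.5)/1.5625-.5,(v+.5)/1.5625-.5) for u,v in l]
print("lid c/l/r/bot",px2w("wrist",g([(397,284),(311,284),(484,284),(397,372),(398,193)]),.112,p))
print("bar",px2w("wrist",g([(397,200),(399,375)]),.15,p))
b=px2w("wrist",g([(296,133),(258,299)]),.035,p);d=b[1]-b[0];print("bay",b,b.mean(0),np.linalg.norm(d),np.degrees(np.arctan2(-d[0],d[1])))
print("trivet top edge,l",px2w("wrist",g([(396,179),(306,250)]),.008,p))
E
```

```text
lid c/l/r/bot [[ 0.47234572  0.00445862  0.112     ]
 [ 0.52233278  0.01206144  0.112     ]
 [ 0.42176027 -0.00322875  0.112     ]
 [ 0.46378467  0.05959563  0.112     ]
 [ 0.47981145 -0.04725772  0.112     ]]
bar [[ 0.48054038 -0.04529879  0.15      ]
 [ 0.46546404  0.04484405  0.15      ]]
bay [[ 0.55465    -0.07396671  0.035     ]
 [ 0.57134429  0.04932228  0.035     ]] [ 0.56299715 -0.01232221  0.035     ] 0.12441412457319524 -7.71139298777979
trivet top edge,l [[ 0.48086666 -0.05362305  0.008     ]
 [ 0.54342724  0.01141619  0.008     ]]
```

The wrist view shows the steel carrier's bar at u≈398, v≈197 to 380. The lid measures 101 mm across and the bay edge 124.4 mm, so both match the given sizes. Descending to the bar.

```bash
python3 - <<'E'
from h import *
goal([.472,.003,.309],Ro.from_euler('xyz',[180,0,-81],degrees=True))
E
```

```text
shift mm [ 8.   3.9 95.7] turn [-0.01  0.01 -0.31]
```

```bash

python3 -m pendant '[[[0.008,0.004,0.02,0,0,-0.3,1],[0.008,0.004,0.05,0,0,-0.3,1],[0.008,0.004,0.08,0,0,-0.3,1],[0.008,0.004,0.092,0,0,-0.3,1],[0.008,0.004,0.096,0,0,-0.3,1]]]' 25
python3 -m pendant '[[[0,0,0,0,0,0,0],[0,0,0,0,0,0,-0.4],[0,0,0,0,0,0,-1],[0,0,0,0,0,0,-1],[0,0,0,0,0,0,-1]]]' 25
python3 -m pendant '[[[0,0,0,0,0,0,-1],[0,0,0,0,0,0,-1],[0,0,0,0,0,0,-1],[0,0,0,0,0,0,-1],[0,0,0,0,0,0,-1]]]' 25
```

```text
time_s: 2.45
tcp_pos: [0.4715, 0.003, 0.3074]
eef_rot: [179.9, -0.0, -81.0]
contact_force: [-0.3, 0.5, 1.1]
gripper_width: 0.0875
gripper_force: 0.0
time_s: 2.95
tcp_pos: [0.4723, 0.0022, 0.3091]
eef_rot: [-179.9, 0.0, -81.1]
contact_force: [-1.2, 0.4, -0.9]
gripper_width: 0.0533
gripper_force: 0.0
time_s: 3.45
tcp_pos: [0.4722, 0.0022, 0.3086]
eef_rot: [180.0, -0.0, -81.1]
contact_force: [-0.2, 0.7, -0.7]
gripper_width: 0.0134
gripper_force: 0.0
```

```bash

python3 -m pendant '[[[0,0,0,0,0,0,-1],[0,0,0,0,0,0,-1],[0,0,0,0,0,0,-1]]]' 40
python3 -m pendant '[[[0,0,-0.004,0,0,0,-1],[0,0,-0.01,0,0,0,-1],[0,0,-0.018,0,0,0,-1],[0,0,-0.026,0,0,0,-1],[0,0,-0.03,0,0,0,-1]]]' 40
python3 -m pendant '[[[0,0,0,0,0,0,-1],[0,0,0,0,0,0,-1]]]' 40
```

```text
time_s: 3.75
tcp_pos: [0.4723, 0.0022, 0.3087]
eef_rot: [-180.0, -0.0, -81.1]
contact_force: [1.7, -1.3, -0.5]
gripper_width: 0.009
gripper_force: 40.0
time_s: 4.25
tcp_pos: [0.4724, 0.0023, 0.3398]
eef_rot: [-179.9, 0.0, -81.1]
contact_force: [-0.1, -1.1, -5.1]
gripper_width: 0.0089
gripper_force: 40.0
time_s: 4.45
tcp_pos: [0.4721, 0.0022, 0.3387]
eef_rot: [-180.0, 0.0, -81.1]
contact_force: [0.0, 0.4, -5.4]
gripper_width: 0.0089
gripper_force: 40.0
```

```bash

python3 -m pendant '[[[0.005,0.003,0,0,0,0,-1],[0.014,0.009,0,0,0,0,-1],[0.026,0.017,0,0,0,0,-1],[0.040,0.026,0,0,0,0,-1],[0.056,0.036,0,0,0,0,-1]]]' 40
python3 -m pendant '[[[0.016,0.010,0,0,0,0,-1],[0.030,0.019,0,0,0,0,-1],[0.043,0.028,0,0,0,0,-1],[0.052,0.034,0,0,0,0,-1],[0.057,0.0365,0,0,0,0,-1]]]' 40
python3 -m pendant '[[[0,0,0.004,0,0,0,-1],[0,0,0.011,0,0,0,-1],[0,0,0.019,0,0,0,-1],[0,0,0.026,0,0,0,-1],[0,0,0.031,0,0,0,-1]]]' 40
python3 -m pendant '[[[0,0,0.001,0,0,0,-1],[0,0,0.002,0,0,0,-1],[0,0,0.003,0,0,0,-1],[0,0,0.004,0,0,0,-1],[0,0,0.004,0,0,0,-1]]]' 40
python3 -m pendant '[[[0,0,0.001,0,0,0,-1],[0,0,0.002,0,0,0,-1],[0,0,0.002,0,0,0,-1]]]' 40
```

```text
time_s: 4.95
tcp_pos: [0.4444, -0.0601, 0.3386]
eef_rot: [180.0, -0.0, -81.1]
contact_force: [0.4, -0.4, -4.6]
gripper_width: 0.0087
gripper_force: 40.0
time_s: 5.45
tcp_pos: [0.4171, -0.122, 0.3387]
eef_rot: [180.0, 0.0, -81.2]
contact_force: [-0.0, -0.7, -5.3]
gripper_width: 0.0088
gripper_force: 40.0
time_s: 5.95
tcp_pos: [0.418, -0.1203, 0.3066]
eef_rot: [179.9, 0.0, -81.1]
contact_force: [0.7, -0.3, -4.9]
gripper_width: 0.0086
gripper_force: 40.0
time_s: 6.45
tcp_pos: [0.418, -0.1207, 0.3037]
eef_rot: [-180.0, 0.0, -81.1]
contact_force: [-0.5, -0.0, -4.8]
gripper_width: 0.0087
gripper_force: 40.0
time_s: 6.75
tcp_pos: [0.418, -0.1207, 0.3016]
eef_rot: [180.0, 0.0, -81.1]
contact_force: [-0.2, -0.7, -6.5]
gripper_width: 0.0085
gripper_force: 40.0
```

Still hanging; lower in 0.5 mm steps.

```bash

python3 -m pendant '[[[0,0,0.0005,0,0,0,-1],[0,0,0.001,0,0,0,-1],[0,0,0.001,0,0,0,-1]]]' 40
python3 -m pendant '[[[0,0,0.0005,0,0,0,-1],[0,0,0.001,0,0,0,-1],[0,0,0.001,0,0,0,-1]]]' 40
```

```text
time_s: 7.05
tcp_pos: [0.4182, -0.1207, 0.3008]
eef_rot: [-180.0, -0.0, -81.1]
contact_force: [-0.4, -1.4, -2.7]
gripper_width: 0.0085
gripper_force: 40.0
time_s: 7.35
tcp_pos: [0.4184, -0.121, 0.3006]
eef_rot: [-180.0, -0.1, -81.1]
contact_force: [-2.9, -3.0, 6.7]
gripper_width: 0.0086
gripper_force: 40.0
```

```bash

python3 -m pendant '[[[0,0,-0.0005,0,0,0,-1],[0,0,-0.0007,0,0,0,-1],[0,0,-0.0007,0,0,0,-1]]]' 5
python3 -m pendant '[[[0,0,0,0,0,0,-0.6],[0,0,0,0,0,0,-0.3],[0,0,0,0,0,0,0.2],[0,0,0,0,0,0,0.2],[0,0,0,0,0,0,0.2]]]'
python3 -m pendant '[[[0,0,-0.01,0,0,0,0.2],[0,0,-0.04,0,0,0,0.2],[0,0,-0.08,0,0,0,0.2],[0,0,-0.11,0,0,0,0.2],[0,0,-0.12,0,0,0,0.2]]]'
python3 - <<'E'
from h import *
a=r.capture("top");cv2.imwrite("pics/t2.png",a[:,:,::-1])
c=a[90:258,100:324,::-1];cv2.imwrite("pics/t2c.png",cv2.resize(c,(800,600),interpolation=cv2.INTER_CUBIC))
goal([.553,.271,.30],Ro.from_euler('xyz',[180,0,2.5],degrees=True))
E
```

```text
time_s: 7.65
tcp_pos: [0.4182, -0.1207, 0.3006]
eef_rot: [-180.0, -0.0, -81.1]
contact_force: [-1.0, -2.4, 3.5]
gripper_width: 0.0099
gripper_force: 5.0
time_s: 8.15
tcp_pos: [0.4181, -0.1206, 0.3003]
eef_rot: [180.0, 0.0, -81.1]
contact_force: [0.0, -0.0, -0.7]
gripper_width: 0.0439
gripper_force: 0.0
time_s: 8.65
tcp_pos: [0.4186, -0.1208, 0.4245]
eef_rot: [-179.7, -0.1, -81.1]
contact_force: [-0.3, 0.2, 0.5]
gripper_width: 0.0525
gripper_force: 0.0
shift mm [-366.3 -192.8  125.2] turn [ -0.24  -0.29 -83.58]
```

View pics/t2c.png

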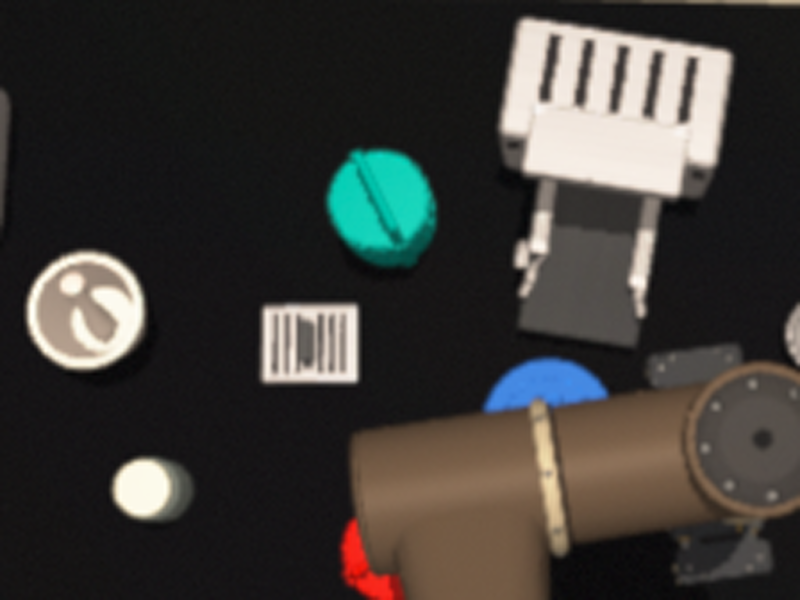

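```bash

python3 -m pendant '[[[-0.366,-0.193,0.0,0,0,-83,0.2],[-0.366,-0.193,0.0,0,0,-83,0.2],[-0.366,-0.193,0.0,0,0,-83,0.2],[-0.366,-0.193,0.0,0,0,-83,0.2],[-0.366,-0.193,0.0,0,0,-83,0.2]]]'
python3 - <<'E'
from h import *
goal([.553,.271,.36],Ro.from_euler('xyz',[180,0,2.5],degrees=True))
E
```

```text
time_s: 9.2
tcp_pos: [0.4989, 0.1178, 0.4197]
eef_rot: [180.0, 0.0, -37.8]
contact_force: [1.7, -0.5, -0.1]
gripper_width: 0.0526
gripper_force: 0.0
shift mm [ -51.1 -154.3   59.6] turn [ 4.000e-02  4.000e-02 -4.026e+01]
```

```bash

python3 -m pendant '[[[-0.051,-0.154,0.06,0,0,-40.3,0.2],[-0.051,-0.154,0.06,0,0,-40.3,0.2],[-0.051,-0.154,0.06,0,0,-40.3,0.2],[-0.051,-0.154,0.06,0,0,-40.3,0.2],[-0.051,-0.154,0.06,0,0,-40.3,0.2]]]'
python3 -m pendant '[[[0,0,0,0,0,0,0.2],[0,0,0,0,0,0,0.2],[0,0,0,0,0,0,0.2]]]'
python3 - <<'E'
from h import *
goal([.553,.271,.191],Ro.from_euler('xyz',[180,0,2.5],degrees=True))
import pickle
p=r.camera_params("wrist");im=r.capture("wrist");pickle.dump(p,open("w2.pkl","wb"))
cv2.imwrite("pics/w2.png",cv2.resize(im[:,:,::-1],(800,600)))
a=r.capture("top")[:,:,::-1]; cv2.imwrite("pics/t3.png",a)
E
```

```text
time_s: 9.7
tcp_pos: [0.5541, 0.2711, 0.3565]
eef_rot: [179.8, 0.2, 2.6]
contact_force: [0.4, -0.7, 0.1]
gripper_width: 0.0527
gripper_force: 0.0
time_s: 10.0
tcp_pos: [0.5538, 0.2679, 0.3605]
eef_rot: [-180.0, -0.0, 2.0]
contact_force: [0.7, -0.2, 0.2]
gripper_width: 0.0527
gripper_force: 0.0
shift mm [ -0.7  -3.1 169.5] turn [-0.01 -0.   -0.5 ]
```

View pics/w2.png

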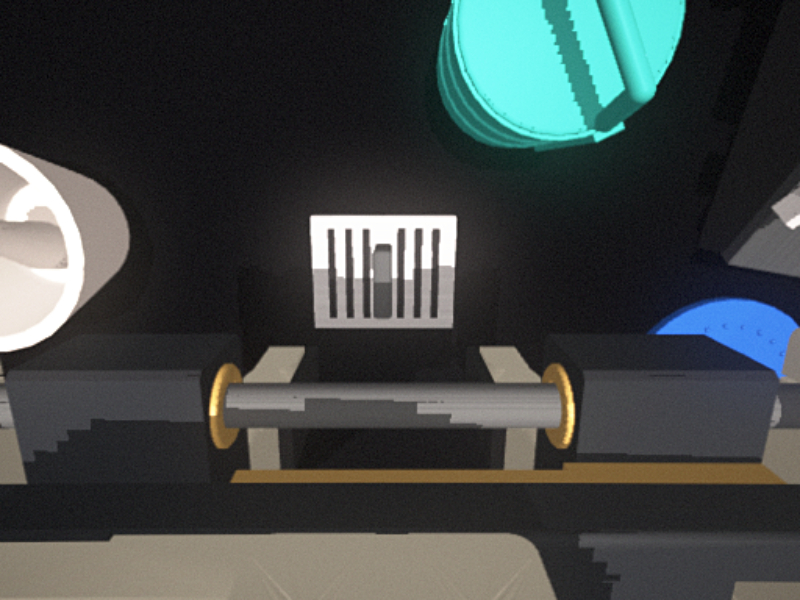

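The wrist view shows the cassette plate with corners (311,215),(456,215),(453,327),(315,327), the fin at u≈382, and the blue trivet now empty.

```bash
python3 - <<'E'
from h import *
import pickle;p=pickle.load(open("w2.pkl","rb"))
g=lambda l:[((u+.5)/1.5625-.5,(v+.5)/1.5625-.5) for u,v in l]
c=px2w("wrist",g([(311,215),(456,215),(453,327),(315,327)]),.014,p);m=c.mean(0);yaw=np.degrees(np.arctan2(*(((c[0]+c[1])-(c[2]+c[3]))[[1,0]])))
d=c[0]-c[1]+c[3]-c[2];print(c.round(4),m,yaw,np.degrees(np.arctan2(-d[0],d[1])))
print("fintop",px2w("wrist",g([(382.5,245),(382.5,283)]),.05,p))
goal([m[0],m[1],.191],Ro.from_euler('xyz',[180,0,2],degrees=True))
E
```

```text
[[0.5932 0.3234 0.014 ]
 [0.5967 0.225  0.014 ]
 [0.5168 0.2216 0.014 ]
 [0.5133 0.3212 0.014 ]] [0.55499385 0.27278263 0.014     ] 2.0171272101619047 2.0076043035874442
fintop [[0.57980266 0.27376588 0.05      ]
 [0.55589218 0.27304504 0.05      ]]
shift mm [  1.2  -4.8 169.8] turn [-0.03 -0.03  0.05]
```

```bash

python3 -m pendant '[[[0.001,-0.005,0.04,0,0,0,0.2],[0.001,-0.005,0.085,0,0,0,0.2],[0.001,-0.005,0.125,0,0,0,0.2],[0.001,-0.005,0.155,0,0,0,0.2],[0.001,-0.005,0.1635,0,0,0,0.2]]]' 45
python3 -m pendant '[[[0,0,0,0,0,0,-0.2],[0,0,0,0,0,0,-1],[0,0,0,0,0,0,-1],[0,0,0,0,0,0,-1],[0,0,0,0,0,0,-1]]]' 45
python3 -m pendant '[[[0,0,0,0,0,0,-1],[0,0,0,0,0,0,-1],[0,0,0,0,0,0,-1],[0,0,0,0,0,0,-1],[0,0,0,0,0,0,-1]]]' 45
```

```text
time_s: 10.6
tcp_pos: [0.5538, 0.2723, 0.1938]
eef_rot: [179.8, 0.2, 2.1]
contact_force: [0.8, -0.0, 0.4]
gripper_width: 0.0524
gripper_force: 0.0
time_s: 11.1
tcp_pos: [0.555, 0.2737, 0.198]
eef_rot: [-179.9, -0.1, 2.2]
contact_force: [0.1, -0.4, 0.2]
gripper_width: 0.0181
gripper_force: 0.0
time_s: 11.6
tcp_pos: [0.5549, 0.2737, 0.1976]
eef_rot: [-180.0, -0.0, 2.2]
contact_force: [-1.8, 0.3, 7.1]
gripper_width: 0.0118
gripper_force: 45.0
```

```bash
cat >> h.py <<'E'
B0=np.array([.563,-.0123,.035]);BY=-7.6
def bay(x,z,y=0,hold=.1976):
    Rb=Ro.from_euler('xyz',[0,-30,BY],degrees=True)
    return B0+Rb.apply([x,y,z+hold]),Rb*Ro.from_euler('x',180,degrees=True)
E
python3 -m pendant '[[[0,0,-0.02,0,0,0,-1],[0,0,-0.05,0,0,0,-1],[0,0,-0.085,0,0,0,-1],[0,0,-0.12,0,0,0,-1],[0,0,-0.14,0,0,0,-1]]]' 45
python3 - <<'E'
from h import *
t,R=bay(.005,.06);print(t);goal(t,R)
E
```

```text
time_s: 12.1
tcp_pos: [0.555, 0.2736, 0.3394]
eef_rot: [-179.9, -0.1, 2.2]
contact_force: [-0.0, 0.6, -3.2]
gripper_width: 0.012
gripper_force: 45.0
[0.43962353 0.00416194 0.26058814]
shift mm [-125.7  265.    78.2] turn [-2.65 29.83  9.54]
```

```bash

python3 -m pendant '[[[-0.012,0.027,0,-0.5,6,2,-1],[-0.025,0.053,0,-1,12,4,-1],[-0.038,0.080,0,-1.6,18,6,-1],[-0.050,0.106,0,-2.1,24,8,-1],[-0.063,0.133,0,-2.65,29.8,9.5,-1]]]' 45
python3 - <<'E'
from h import *
t,R=bay(.005,.06);t2=t.copy();t2[2]=.3;goal(t2,R)
E
```

```text
time_s: 12.6
tcp_pos: [0.5087, 0.1485, 0.3403]
eef_rot: [179.2, -27.3, -6.8]
contact_force: [4.3, -2.6, -0.7]
gripper_width: 0.0122
gripper_force: 45.0
shift mm [-64.3 151.3  14.4] turn [0.43 2.73 0.74]
```

```bash

python3 -m pendant '[[[-0.013,0.030,0.003,0.4,2.7,0.7,-1],[-0.026,0.061,0.006,0.4,2.7,0.7,-1],[-0.039,0.091,0.009,0.4,2.7,0.7,-1],[-0.052,0.121,0.012,0.4,2.7,0.7,-1],[-0.064,0.151,0.0145,0.4,2.7,0.7,-1]]]' 45
python3 -m pendant '[[[0,0,0,0,0,0,-1],[0,0,0,0,0,0,-1],[0,0,0,0,0,0,-1],[0,0,0,0,0,0,-1]]]' 45
python3 - <<'E'
from h import *
t,R=bay(.005,.03);goal(t,R)
import pickle
p=r.camera_params("wrist");im=r.capture("wrist");pickle.dump(p,open("w3.pkl","wb"))
cv2.imwrite("pics/w3.png",cv2.resize(im[:,:,::-1],(800,600)))
Rb=Ro.from_euler('xyz',[0,-30,BY],degrees=True)
for q in([0,.062,0],[0,-.062,0],[.062,.052,.017],[.062,-.052,.017],[.184,.052,0]):print(q,w2px("wrist",B0+Rb.apply(q),p)*1.5625)
E
```

```text
time_s: 13.1
tcp_pos: [0.4611, 0.0002, 0.3297]
eef_rot: [-179.7, -27.5, -7.6]
contact_force: [0.6, 0.2, -3.2]
gripper_width: 0.0119
gripper_force: 45.0
time_s: 13.5
tcp_pos: [0.462, 0.0023, 0.3297]
eef_rot: [-179.8, -27.5, -7.5]
contact_force: [-1.4, -0.3, -2.7]
gripper_width: 0.0116
gripper_force: 45.0
shift mm [-50.5   1.4  80.9] turn [-0.26  2.51  0.07]
[0, 0.062, 0] [[298.33415394 354.78574343]]
[0, -0.062, 0] [[489.73162614 355.3720563 ]]
[0.062, 0.052, 0.017] [[303.94038557 267.9231349 ]]
[0.062, -0.052, 0.017] [[484.87368814 268.36332981]]
[0.184, 0.052, 0] [[297.12758467  36.47824371]]
```

View pics/w3.png

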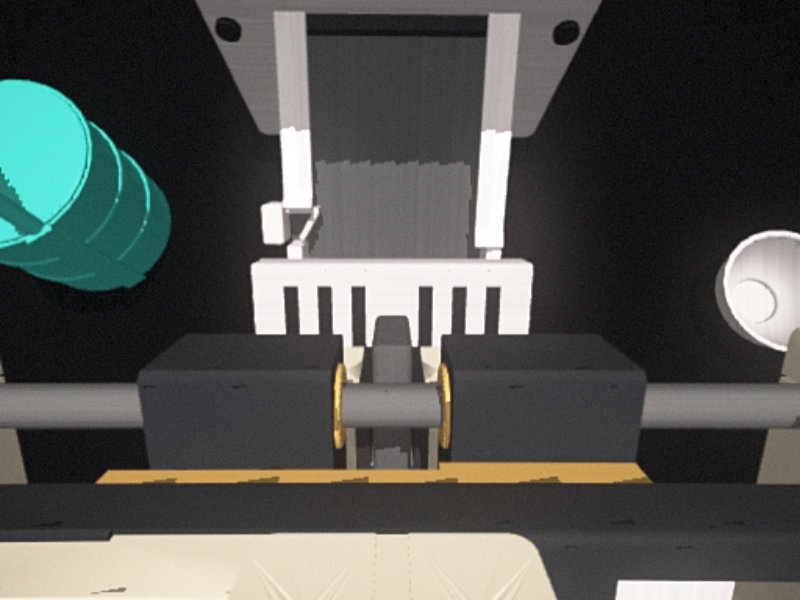

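The wrist view shows the held cassette's front edge at (252..532, 262), level with the deck. The rails' inner lip edges are at (311,128) left and (482,128) right, and the catch is at about (300,225).

```bash
python3 - <<'E'
from h import *
import pickle;p=pickle.load(open("w3.pkl","rb"))
g=lambda l:np.array([((u+.5)/1.5625-.5,(v+.5)/1.5625-.5) for u,v in l])
Rb=Ro.from_euler('xyz',[0,-30,BY],degrees=True)
def onbay(uv,z):
    R=np.array(p['R']);C=-R.T@np.array(p['t']);P=px2w("wrist",uv,C[2]-.2,p);d=Rb.inv().apply(P-C);c=Rb.inv().apply(C-B0)
    return c+d*((z-c[2])/d[:,2])[:,None]
print("lips",onbay(g([(311,128),(482,128),(307,14),(487,14),(312,208),(475,245),(308,36),(486,36)]),.021).round(4))
# cassette relative to tool: top front edge at tool x=+.04,z=.1976-.014
t,R=pose();X=t+R.apply([[.04,-.05,.1836],[.04,.05,.1836]]);print(w2px("wrist",X,p)*1.5625)
X=t+R.apply([[.04,-.05,.1976],[.04,.05,.1976]]);print(w2px("wrist",X,p)*1.5625)
E
```

```text
lips [[ 0.1377  0.0437  0.021 ]
 [ 0.1378 -0.045   0.021 ]
 [ 0.1896  0.043   0.021 ]
 [ 0.1896 -0.0443  0.021 ]
 [ 0.0967  0.0452  0.021 ]
 [ 0.0765 -0.0447  0.021 ]
 [ 0.1801  0.043   0.021 ]
 [ 0.1801 -0.0444  0.021 ]]
[[245.5801386  258.07494584]
 [533.52417371 258.19018025]]
[[256.62170825 251.594749  ]
 [522.71486259 251.70409876]]
```

```bash

python3 -m pendant '[[[-0.012,0.001,0.016,-0.2,2.5,0,-1],[-0.025,0.001,0.035,-0.2,2.5,0,-1],[-0.038,0.0014,0.055,-0.2,2.5,0,-1],[-0.048,0.0014,0.073,-0.2,2.5,0,-1],[-0.0505,0.0014,0.081,-0.2,2.5,0,-1]]]' 55
python3 -m pendant '[[[0,0,0,0,0,0,-1],[0,0,0,0,0,0,-1],[0,0,0,0,0,0,-1]]]' 55
python3 - <<'E'
from h import *
t,R=bay(.005,.004,-.0003);goal(t,R)
E
```

```text
time_s: 14.05
tcp_pos: [0.4951, -0.0043, 0.3016]
eef_rot: [-179.7, -26.2, -7.6]
contact_force: [0.7, 0.1, -2.6]
gripper_width: 0.0119
gripper_force: 55.0
time_s: 14.35
tcp_pos: [0.4946, -0.0043, 0.3031]
eef_rot: [-179.7, -26.4, -7.6]
contact_force: [0.6, -0.0, -3.4]
gripper_width: 0.0116
gripper_force: 55.0
shift mm [-65.2  -0.5  69.2] turn [-0.32  3.64  0.  ]
```

```bash
python3 - <<'E'
from h import *
print(np.round(r.get_state()['joints'],1))
for x in(.005,.02,.14):print(x,bay(x,0)[0].round(3))
E
```

```text
[ 14.1   1.8 -58.2  61.  -10.5   9.8]
0.005 [0.469 0.    0.209]
0.02 [ 0.482 -0.002  0.216]
0.14 [ 0.585 -0.015  0.276]
```

```bash
python3 - <<'E'
from h import *
f=lambda l:[((u+.5)/5+164.5,(v+.5)/5+89.5) for u,v in l]
Rz=Ro.from_euler('z',BY,degrees=True)
print("canopy edge fwd",Rz.inv().apply(px2w("top",f([(408,243),(622,274)]),.225)-B0).round(4), Rz.inv().apply(px2w("top",f([(408,243),(622,274)]),.2)-B0).round(4))
s=r.get_state();print(np.round(s['joints'],2).tolist(),s['tcp_pos'].round(4).tolist() if hasattr(s['tcp_pos'],'round') else s['tcp_pos'],s['eef_rot'])
t,R=bay(.06,.05);goal(t,R)
E
```

```text
canopy edge fwd [[ 0.1232  0.0728  0.19  ]
 [ 0.1241 -0.0723  0.19  ]] [[ 0.129   0.0742  0.165 ]
 [ 0.13   -0.0734  0.165 ]]
[14.13, 1.8, -58.23, 60.95, -10.49, 9.84] [0.4946, -0.0043, 0.3031] [-179.68461949  -26.36019183   -7.5843408 ]
shift mm [-13.2  -1.   19.8] turn [-0.32  3.64  0.  ]
```

```bash

python3 -m pendant '[[[-0.004,0,0.007,-0.1,1.2,0,-1],[-0.008,0,0.014,-0.2,2.4,0,-1],[-0.013,-0.001,0.02,-0.3,3.6,0,-1],[-0.013,-0.001,0.02,-0.3,3.6,0,-1]]]' 55
python3 - <<'E'
from h import *
s=r.get_state();print(np.round(s['joints'],2).tolist(),s['tcp_pos'],s['eef_rot'])
t,R=bay(.06,.05);goal(t,R)
E
python3 -m pendant '[[[0,0,-0.02,0,-7,0,-1],[0,0,-0.02,0,-14,0,-1],[0,0,-0.02,0,-14,0,-1]]]' 55
python3 - <<'E'
from h import *
s=r.get_state();print(np.round(s['joints'],2).tolist(),s['tcp_pos'],s['eef_rot'])
E
```

```text
time_s: 14.75
tcp_pos: [0.5111, -0.0033, 0.3064]
eef_rot: [180.0, -27.8, -7.6]
contact_force: [0.5, -0.8, -2.6]
gripper_width: 0.0118
gripper_force: 55.0
[8.52, 2.83, -58.2, 73.94, -7.76, 1.87] [ 0.51105472 -0.00329908  0.30643244] [179.96016629 -27.75652446  -7.57396616]
shift mm [-29.5   2.   15. ] turn [0.03 2.24 0.02]
time_s: 15.05
tcp_pos: [0.5168, -0.02, 0.3313]
eef_rot: [177.6, -23.7, -8.6]
contact_force: [1.6, -3.7, -1.2]
gripper_width: 0.0115
gripper_force: 55.0
[20.95, 2.67, -47.58, 35.33, -24.01, 29.37] [ 0.51682423 -0.02004817  0.33133416] [177.57466958 -23.73221098  -8.63327316]
```

```bash
cat > kin.py <<'E'
import numpy as np
from scipy.optimize import least_squares
from scipy.spatial.transform import Rotation as Ro
D=[([92.309,20.546,.682,0,-70.136,-16.507],[.166,.6542,.405],[180,0,-14.2]),
([54.209,-3.25,-28.084,0,-65.138,-12.67],[.3817,.2015,.4048],[180,0,-48.5]),
([14.13,1.8,-58.23,60.95,-10.49,9.84],[.4946,-.0043,.3031],[-179.685,-26.36,-7.584]),
([8.52,2.83,-58.2,73.94,-7.76,1.87],[.51105,-.0033,.30643],[179.96,-27.757,-7.574]),
([20.95,2.67,-47.58,35.33,-24.01,29.37],[.51682,-.02005,.33133],[177.575,-23.732,-8.633])]
E_=lambda a,v:Ro.from_euler(a,v,degrees=True)
C=None
def fk(q,P,s4,s6):
    h,a1,L2,L3,a3,oA,oB,d6=P
    R=E_('z',q[0]);p=R.apply([a1,oA,h]);R=R*E_('y',q[1]);p=p+R.apply([0,0,L2]);R=R*E_('y',-q[2]);p=p+R.apply([L3,0,a3])
    R=R*E_('x',s4*q[3]);p=p+R.apply([0,oB,0]);R=R*E_('y',-q[4]);p=p+R.apply([d6,0,0]);R=R*E_('x',s6*q[5])
    return p,R
best=None
for s4 in(1,-1):
  for s6 in(1,-1):
    def rot(P):
        RR=[fk(q,P,s4,s6)[1] for q,_,_ in D];T=[E_('xyz',e) for _,_,e in D]
        C=RR[0].inv()*T[0];return C,[((R*C).inv()*t).magnitude()*57.3 for R,t in zip(RR,T)]
    P0=[.25,0,.6,.465,0,-.1,-.09,.2]
    C,e=rot(P0)
    f=lambda P:np.concatenate([fk(q,P,s4,s6)[0]-t for q,t,_ in D])
    s=least_squares(f,P0)
    if best is None or max(e)<best[0]:best=(max(e),s4,s6,s.x,C,np.abs(s.fun).max(),e)
_,s4,s6,P,C,_,_=best
lo=np.array([-176,-82,-58.2,-173.8,-174.7,-173.6]);hi=np.array([176,121.7,71.7,95.5,-.2,173.6])
def ik(t,R,q0):
    b=None
    for g in(q0,[20,10,-40,30,-30,30],[10,20,-40,60,-30,10],[25,20,-40,0,-40,60],[0,10,-50,80,-20,0]):
        def f(q):
            p,A=fk(q,P,s4,s6);return np.r_[(p-t)*1000,((A*C).inv()*R).as_rotvec(degrees=True)*4]
        s=least_squares(f,np.clip(g,lo+.1,hi-.1),bounds=(lo,hi))
        if b is None or s.cost<b.cost:b=s
    return b
E
python3 - <<'E'
from kin import *
print(best[0],s4,s6,P.round(4),best[5],np.round(best[6],2))
from h import bay,B0,Ro as _R
for lean in(30,27,24,20,15,10):
    for x in(.0,.02,.035,.08,.11,.138):
        Rb=E_('xyz',[0,-30,-7.6]);g=B0+Rb.apply([x,0,.038])
        R=E_('xyz',[0,-lean,-7.6])*E_('x',180);t=g-R.apply([0,0,.1596])
        s=ik(t,R,[15,3,-50,50,-15,20]);print(lean,x,round((2*s.cost)**.5,2),s.x.round(0))
E
```

```text
0.0464038486592576 -1 -1 [ 1.988e-01 -4.000e-04  6.012e-01  4.639e-01  3.000e-04  1.000e-04
 -1.921e-01  1.995e-01] 0.000234661259800234 [0.   0.05 0.01 0.01 0.01]
30 0.0 55.59 [ 20.   9. -58.  37.  -6.  27.]
30 0.02 49.61 [ 17.   9. -58.  48.  -7.  20.]
30 0.035 44.82 [ 14.   9. -58.  56.  -7.  14.]
30 0.08 28.19 [ -1.   9. -57.  95.  -4. -11.]
30 0.11 20.69 [ -2.  10. -55.  95.  -3. -11.]
30 0.138 13.76 [ -2.  11. -52.  95.  -3. -10.]
27 0.0 42.74 [ 19.   9. -58.  42.  -7.  23.]
27 0.02 36.33 [ 16.   9. -58.  52.  -7.  16.]
27 0.035 31.31 [ 12.   9. -58.  61.  -7.  11.]
27 0.08 15.35 [ -2.  10. -57.  95.  -3. -11.]
27 0.11 7.79 [ -2.  11. -54.  95.  -3. -10.]
27 0.138 0.81 [ -3.  12. -52.  95.  -2. -10.]
24 0.0 29.65 [ 18.  10. -58.  46.  -8.  20.]
24 0.02 22.98 [ 14.  10. -58.  56.  -7.  13.]
24 0.035 17.78 [ 11.  10. -58.  65.  -6.   8.]
24 0.08 2.6 [ -2.  11. -56.  95.  -2. -10.]
24 0.11 0.0 [ 11.  12. -51.  59.  -9.  14.]
24 0.138 0.0 [ 16.  13. -43.  40. -14.  29.]
20 0.0 12.1 [ 17.  10. -58.  51.  -8.  16.]
20 0.02 5.19 [ 13.  11. -58.  61.  -7.  10.]
20 0.035 0.0 [  9.  11. -58.  70.  -6.   5.]
20 0.08 0.0 [ 19.  13. -46.  33. -16.  33.]
20 0.11 0.0 [ 19.  14. -40.  26. -20.  41.]
20 0.138 0.0 [ 18.  15. -34.  21. -24.  46.]
15 0.0 0.0 [ 22.  12. -51.  28. -16.  34.]
15 0.02 0.0 [ 22.  13. -47.  23. -19.  39.]
15 0.035 0.0 [ 22.  13. -44.  21. -21.  42.]
15 0.08 0.0 [ 20.  15. -36.  15. -27.  49.]
15 0.11 0.0 [ 19.  16. -31.  13. -30.  53.]
15 0.138 0.0 [ 18.  17. -26.  12. -34.  56.]
10 0.0 0.0 [ 23.  14. -41.  11. -27.  50.]
10 0.02 0.0 [ 22.  15. -38.  10. -29.  52.]
10 0.035 0.0 [ 21.  15. -35.   9. -31.  54.]
10 0.08 0.0 [ 19.  17. -29.   8. -36.  57.]
10 0.11 0.0 [ 18.  18. -24.   7. -39.  60.]
10 0.138 0.0 [ 17.  19. -20.   6. -42.  61.]
```

```bash
python3 - <<'E'
from h import *
import pickle
t,R=pose();p=r.camera_params("wrist");print("cam in tool",R.inv().apply(-np.array(p['R']).T@p['t']-t))
goal([.53,.13,.37],Ro.from_euler('xyz',[180,0,2],degrees=True))
goal([.555,.272,.37],Ro.from_euler('xyz',[180,0,2],degrees=True))
E
```

```text
cam in tool [0.06881529 0.00044881 0.02051075]
shift mm [   6.9 -148.5  -45.5] turn [  4.59 -23.44 -10.98]
shift mm [  10.  -292.6  -50.3] turn [  4.59 -23.44 -10.98]
```

```bash

python3 -m pendant '[[[0.001,-0.030,-0.01,1,-5,-2,-1],[0.003,-0.060,-0.02,2,-10,-4,-1],[0.004,-0.090,-0.03,3,-15,-7,-1],[0.006,-0.120,-0.04,4,-20,-9,-1],[0.007,-0.148,-0.045,4.6,-23.4,-11,-1]]]' 45
python3 -m pendant '[[[0,-0.03,0,0,0,0,-1],[0.01,-0.06,0,0,0,0,-1],[0.02,-0.1,0,0,0,0,-1],[0.02,-0.13,0,0,0,0,-1],[0.02,-0.142,0,0,0,0,-1]]]' 45
python3 -m pendant '[[[0,0,0,0,0,0,-1],[0,0,0,0,0,0,-1]]]' 45
python3 - <<'E'
from h import *
goal([.555,.272,.2],Ro.from_euler('xyz',[180,0,2],degrees=True))
E
```

```text
time_s: 15.55
tcp_pos: [0.5303, 0.1326, 0.3702]
eef_rot: [-179.8, 0.0, 2.3]
contact_force: [1.0, -0.4, -3.2]
gripper_width: 0.012
gripper_force: 45.0
time_s: 16.05
tcp_pos: [0.5447, 0.2756, 0.3682]
eef_rot: [-180.0, -0.1, 2.3]
contact_force: [-0.3, -0.3, -3.0]
gripper_width: 0.0117
gripper_force: 45.0
time_s: 16.25
tcp_pos: [0.545, 0.2724, 0.3686]
eef_rot: [179.9, -0.1, 2.1]
contact_force: [-0.2, -0.1, -2.6]
gripper_width: 0.0116
gripper_force: 45.0
shift mm [  9.6   0.5 168.6] turn [ 0.09 -0.11  0.14]
```

Lower to the counter, release, tilt for the regrip.

```bash

python3 -m pendant '[[[0.002,0,0.04,0,0,0,-1],[0.005,0,0.08,0,0,0,-1],[0.0096,0,0.12,0,0,0,-1],[0.0096,0,0.15,0,0,0,-1],[0.0096,0,0.164,0,0,0,-1]]]' 45
python3 -m pendant '[[[0,0,0.002,0,0,0,-1],[0,0,0.004,0,0,0,-1],[0,0,0.0055,0,0,0,-1],[0,0,0.0065,0,0,0,-1],[0,0,0.0065,0,0,0,-1]]]' 10
python3 -m pendant '[[[0,0,0,0,0,0,-0.6],[0,0,0,0,0,0,-0.3],[0,0,0,0,0,0,0],[0,0,0,0,0,0,0],[0,0,0,0,0,0,0]]]'
python3 - <<'E'
from h import *
t,_=pose()
c=np.array([t[0],t[1],0]);Y=Ro.from_euler('z',2.1,degrees=True);R=Y*Ro.from_euler('y',12,degrees=True)*Ro.from_euler('x',180,degrees=True)
g=c+Y.apply([-.008,0,.0395]);goal(g-R.apply([0,0,.159]),R)
goal(g-R.apply([0,0,.159+.05]),R)
E
```

```text
time_s: 16.75
tcp_pos: [0.5551, 0.2704, 0.2022]
eef_rot: [179.7, 0.0, 2.0]
contact_force: [0.2, -0.2, -4.2]
gripper_width: 0.0121
gripper_force: 45.0
time_s: 17.25
tcp_pos: [0.5562, 0.2724, 0.1995]
eef_rot: [179.9, -0.3, 2.1]
contact_force: [-0.6, 1.2, -2.4]
gripper_width: 0.012
gripper_force: 10.0
time_s: 17.75
tcp_pos: [0.5561, 0.2723, 0.1986]
eef_rot: [179.9, -0.2, 2.1]
contact_force: [-0.1, -0.3, 0.0]
gripper_width: 0.0415
gripper_force: 0.0
shift mm [25.  -0.   3.7] turn [  0.12 -12.21  -0.04]
shift mm [ 35.6   0.1 -45.2] turn [  0.12 -12.21  -0.04]
```

```bash

python3 -m pendant '[[[0.006,0,-0.001,0,-3,0,0],[0.0125,0,0,0,-6,0,0],[0.019,0,0.002,0.1,-9,0,0],[0.025,0,0.0037,0.1,-12.2,0,0],[0.025,0,0.0037,0.1,-12.2,0,0]]]' 50
python3 -m pendant '[[[0,0,0,0,0,0,-1],[0,0,0,0,0,0,-1],[0,0,0,0,0,0,-1],[0,0,0,0,0,0,-1],[0,0,0,0,0,0,-1]]]' 50
python3 -m pendant '[[[0,0,0,0,0,0,-1],[0,0,0,0,0,0,-1],[0,0,0,0,0,0,-1]]]' 50
python3 - <<'E'
from h import *
t,R=pose();c=t+R.apply([0,0,.159]);print("grasp",c,"cass rel", t,R.as_euler('xyz',degrees=True))
E
```

```text
time_s: 18.25
tcp_pos: [0.5822, 0.2731, 0.1942]
eef_rot: [180.0, 12.1, 2.0]
contact_force: [-0.2, 0.7, -0.7]
gripper_width: 0.0438
gripper_force: 0.0
time_s: 18.75
tcp_pos: [0.5808, 0.2732, 0.1952]
eef_rot: [180.0, 12.0, 2.1]
contact_force: [-0.4, -0.8, 1.8]
gripper_width: 0.0118
gripper_force: 50.0
time_s: 19.05
tcp_pos: [0.5809, 0.2732, 0.1952]
eef_rot: [180.0, 12.0, 2.1]
contact_force: [-2.7, 0.7, 3.6]
gripper_width: 0.0117
gripper_force: 50.0
grasp [0.54783886 0.27198639 0.03965519] cass rel [0.58089737 0.27322206 0.19517563] [179.98388293  12.00869852   2.06315508]
```

```bash
cat >> h.py <<'E'
RC=Ro.from_euler('z',2.1,degrees=True)
HT=RC.inv().apply(np.array([.58089,.27322,.19518])-[.5561,.2723,0]);HR=RC.inv()*Ro.from_euler('xyz',[180,12.0,2.08],degrees=True)
def bay2(x,z,y=-.0005):
    Rb=Ro.from_euler('xyz',[0,-30,BY],degrees=True)
    return B0+Rb.apply(np.array([x,y,z])+HT),Rb*HR
E
python3 -m pendant '[[[0,0,-0.02,0,0,0,-1],[-0.01,0,-0.05,0,0,0,-1],[-0.02,0,-0.09,0,0,0,-1],[-0.03,0,-0.13,0,0,0,-1],[-0.03,0,-0.14,0,0,0,-1]]]' 50
python3 - <<'E'
from h import *
from kin import ik
print(HT,HR.as_euler('xyz',degrees=True))
for x,z in((.0,.09),(.01,.05),(.01,0),(.03,0),(.09,0),(.138,0)):
    t,R=bay2(x,z);s=ik(t,R,[20,12,-50,30,-16,34]);print(x,z,t.round(3),round((2*s.cost)**.5,2),s.x.round(0))
t,R=bay2(.01,.09);goal(t,R)
E
```

```text
time_s: 19.55
tcp_pos: [0.5817, 0.2735, 0.3431]
eef_rot: [-179.8, 11.6, 2.1]
contact_force: [0.7, 0.6, -3.2]
gripper_width: 0.0121
gripper_force: 50.0
[2.48070631e-02 1.09845834e-05 1.95180000e-01] [ 1.8e+02  1.2e+01 -2.0e-02]
0.0 0.09 [0.443 0.003 0.294] 0.0 [ 29.  -1. -53.  25. -25.  32.]
0.01 0.05 [ 0.471 -0.001  0.265] 0.0 [ 25.   5. -54.  31. -19.  29.]
0.01 0 [ 0.496 -0.004  0.221] 2.51 [ 16.  11. -58.  53.  -8.  15.]
0.03 0 [ 0.513 -0.006  0.231] 0.0 [ 18.  11. -54.  44. -11.  22.]
0.09 0 [ 0.565 -0.013  0.261] 0.0 [ 20.  13. -41.  23. -21.  42.]
0.138 0 [ 0.606 -0.019  0.285] 0.0 [ 19.  15. -32.  17. -27.  49.]
shift mm [-128.5  266.6   70.3] turn [-0.71 29.57  9.79]
```

```bash

python3 -m pendant '[[[-0.012,0.027,0,-0.2,6,2,-1],[-0.025,0.053,0,-0.3,12,4,-1],[-0.038,0.080,0,-0.5,18,6,-1],[-0.050,0.106,0,-0.6,24,8,-1],[-0.063,0.133,0,-0.7,29.6,9.8,-1]]]' 50
python3 - <<'E'
from h import *
t,R=bay2(.022,.08);goal(t,R);print(pose()[0],t)
E
```

```text
time_s: 20.05
tcp_pos: [0.523, 0.1374, 0.3504]
eef_rot: [179.8, -17.8, -7.6]
contact_force: [1.2, -2.5, -0.7]
gripper_width: 0.0119
gripper_force: 50.0
shift mm [-52.2 143.4  40. ] turn [0.19 0.18 0.01]
[0.52302211 0.13735497 0.35036141] [4.66733996e-01 5.12780381e-05 2.96716402e-01]
```

```bash

python3 -m pendant '[[[-0.010,0.028,0,0,0,0,-1],[-0.020,0.057,0,0,0,0,-1],[-0.031,0.086,0,0,0,0,-1],[-0.042,0.115,0.01,0,0,0,-1],[-0.052,0.1434,0.02,0,0,0,-1]]]' 50
python3 -m pendant '[[[0,0,0.01,0,0,0,-1],[0,0,0.02,0,0,0,-1],[0,0,0.02,0,0,0,-1],[0,0,0.02,0,0,0,-1]]]' 50
python3 - <<'E'
from h import *
t,R=bay2(.022,.08);goal(t,R);t,R=bay2(.022,.02);goal(t,R)
E
```

```text
time_s: 20.55
tcp_pos: [0.4606, 0.0003, 0.316]
eef_rot: [179.8, -17.7, -7.6]
contact_force: [1.1, -0.7, -3.8]
gripper_width: 0.0121
gripper_force: 50.0
time_s: 20.95
tcp_pos: [0.4676, 0.0004, 0.2974]
eef_rot: [179.7, -17.6, -7.6]
contact_force: [-0.1, -0.0, -3.3]
gripper_width: 0.0116
gripper_force: 50.0
shift mm [-0.9  0.5  0.4] turn [0.3  0.39 0.03]
shift mm [11.9  0.2 59. ] turn [0.3  0.39 0.03]
```

```bash

python3 -m pendant '[[[0.002,0,0.012,0.1,0.1,0,-1],[0.005,0,0.026,0.2,0.2,0,-1],[0.008,0,0.040,0.3,0.4,0,-1],[0.0105,0,0.052,0.3,0.4,0,-1],[0.012,0,0.059,0.3,0.4,0,-1]]]' 50
python3 -m pendant '[[[0,0,0,0,0,0,-1],[0,0,0,0,0,0,-1]]]' 50
python3 - <<'E'
from h import *
t,R=bay2(.022,.02);goal(t,R);t,R=bay2(.022,.004);goal(t,R);t,R=bay2(.022,.0);goal(t,R)
E
```

```text
time_s: 21.45
tcp_pos: [0.4972, -0.0032, 0.2448]
eef_rot: [-180.0, -18.1, -7.5]
contact_force: [1.3, -0.6, -3.2]
gripper_width: 0.012
gripper_force: 50.0
time_s: 21.65
tcp_pos: [0.4969, -0.0035, 0.2456]
eef_rot: [-180.0, -18.1, -7.6]
contact_force: [0.1, 0.9, -3.1]
gripper_width: 0.012
gripper_force: 50.0
shift mm [-0.6  0.5  0.7] turn [-0.04 -0.1   0.04]
shift mm [ 2.7  0.5 16.3] turn [-0.04 -0.1   0.04]
shift mm [ 3.5  0.5 20.2] turn [-0.04 -0.1   0.04]
```

```bash

python3 -m pendant '[[[0.001,0.0005,0.006,0,0,0,-1],[0.002,0.0005,0.011,0,0,0,-1],[0.0025,0.0005,0.014,0,0,0,-1],[0.003,0.0005,0.0165,0,0,0,-1],[0.003,0.0005,0.0165,0,0,0,-1]]]' 50
python3 -m pendant '[[[0,0,0.001,0,0,0,-1],[0.0005,0,0.002,0,0,0,-1],[0.0005,0,0.002,0,0,0,-1]]]' 50
python3 -m pendant '[[[0,0,0.001,0,0,0,-1],[0.0003,0,0.002,0,0,0,-1],[0.0003,0,0.002,0,0,0,-1]]]' 50
python3 - <<'E'
from h import *
t,R=bay2(.022,.0);goal(t,R)
E
```

```text
time_s: 22.15
tcp_pos: [0.5049, -0.0049, 0.2312]
eef_rot: [-179.9, -18.2, -7.6]
contact_force: [0.8, 0.0, -3.3]
gripper_width: 0.012
gripper_force: 50.0
time_s: 22.45
tcp_pos: [0.5059, -0.005, 0.229]
eef_rot: [-179.9, -18.1, -7.6]
contact_force: [0.2, -0.2, -2.5]
gripper_width: 0.0117
gripper_force: 50.0
time_s: 22.75
tcp_pos: [0.5067, -0.0051, 0.2272]
eef_rot: [-179.9, -18.1, -7.5]
contact_force: [-4.2, 3.1, 1.9]
gripper_width: 0.0118
gripper_force: 50.0
shift mm [-0.2  0.2 -0.3] turn [-0.08 -0.12  0.07]
```

```bash

python3 - <<'E'
from h import *
t,R=bay2(.042,.0);goal(t,R)
E
python3 -m pendant '[[[0.003,0,-0.0007,0,0,0,-1],[0.006,0,-0.0014,0,0,0,-1],[0.009,0,-0.002,0,0,0,-1],[0.012,0,-0.0027,0,0,0,-1],[0.015,0,-0.0034,0,0,0,-1]]]' 50
python3 -m pendant '[[[0.004,0,-0.0009,0,0,0,-1],[0.008,0,-0.0017,0,0,0,-1],[0.012,0,-0.0025,0,0,0,-1],[0.012,0,-0.0025,0,0,0,-1]]]' 50
python3 - <<'E'
from h import *
t,R=bay2(.05,.0);goal(t,R)
E
```

```text
shift mm [19.3  0.2 -4.4] turn [-0.08 -0.12  0.07]
time_s: 23.25
tcp_pos: [0.5191, -0.0071, 0.2345]
eef_rot: [-180.0, -18.0, -7.6]
contact_force: [-2.0, -0.3, -2.5]
gripper_width: 0.0118
gripper_force: 50.0
time_s: 23.65
tcp_pos: [0.5289, -0.0084, 0.24]
eef_rot: [180.0, -17.9, -7.6]
contact_force: [-11.6, 7.7, 1.2]
gripper_width: 0.0116
gripper_force: 50.0
shift mm [ 1.9 -0.2 -0.9] turn [0.   0.07 0.04]
```

```bash

python3 -m pendant '[[[0,-0.0007,0,0,0,0,-1],[0,-0.0012,0,0,0,0,-1],[0,-0.0012,0,0,0,0,-1]]]' 50
python3 -m pendant '[[[0.002,0,-0.0004,0,0,0,-1],[0.004,0,-0.0008,0,0,0,-1],[0.004,0,-0.0008,0,0,0,-1]]]' 50
python3 - <<'E'
from h import *
t,R=bay2(.06,.0);goal(t,R);print(r.get_state()['moment'])
E
```

```text
time_s: 23.95
tcp_pos: [0.5291, -0.0081, 0.24]
eef_rot: [179.9, -17.9, -7.6]
contact_force: [-7.0, 1.0, -0.1]
gripper_width: 0.012
gripper_force: 50.0
time_s: 24.25
tcp_pos: [0.5308, -0.0084, 0.241]
eef_rot: [179.9, -17.8, -7.6]
contact_force: [-21.4, 10.1, 3.6]
gripper_width: 0.0118
gripper_force: 50.0
shift mm [ 9.5  0.1 -2.6] turn [0.12 0.24 0.04]
[3.36218084 7.7888696  0.59899692]
```

```bash
python3 - <<'E'
from h import *
import pickle
p=r.camera_params("wrist");im=r.capture("wrist");pickle.dump(p,open("w4.pkl","wb"))
cv2.imwrite("pics/w4.png",im[:,:,::-1])
c=im[0:240,96:416,::-1];cv2.imwrite("pics/w4c.png",cv2.resize(c,(800,600),interpolation=cv2.INTER_CUBIC))
E
```

```text
(no output)
```

View pics/w4c.png

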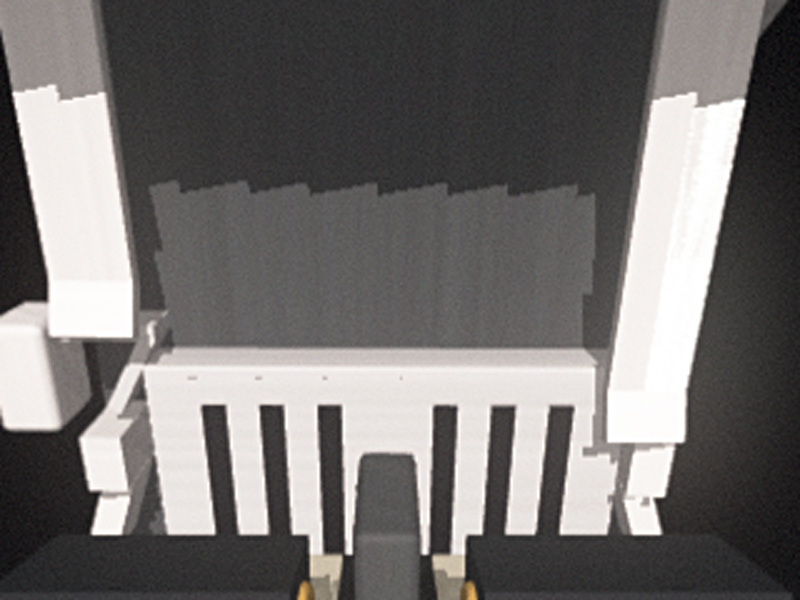

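The image shows the cassette's front top edge (147..597, 365), the catch tongue touching its left corner at (150,330), and the right lip inner edge at (608,400).

```bash
python3 - <<'E'
from h import *
import pickle;p=pickle.load(open("w4.pkl","rb"))
g=lambda l:np.array([((u+.5)/2.5-.5+96,(v+.5)/2.5-.5) for u,v in l])
Rb=Ro.from_euler('xyz',[0,-30,BY],degrees=True)
def onbay(uv,z):
    R=np.array(p['R']);C=-R.T@np.array(p['t']);P=px2w("wrist",uv,C[2]-.2,p);d=Rb.inv().apply(P-C);c=Rb.inv().apply(C-B0)
    return c+d*((z-c[2])/d[:,2])[:,None]
print("front top z14",onbay(g([(147,365),(597,365)]),.014).round(4))
print("front bottom z0",onbay(g([(165,349),(585,349)]),.0).round(4))
print("lips z21",onbay(g([(105,95),(655,95),(133,335),(608,395)]),.021).round(4))
print("slots lower left/right edges",onbay(g([(165,530),(612,500)]),.014).round(4))
t,R=pose();cR=R*HR.inv();cp=t-cR.apply(HT);print("cass",Rb.inv().apply(cp-B0).round(4),(Rb.inv()*cR).as_euler('xyz',degrees=True).round(2))
E
```

```text
front top z14 [[ 0.0887  0.0467  0.014 ]
 [ 0.0887 -0.0435  0.014 ]]
front bottom z0 [[ 0.0876  0.0469  0.    ]
 [ 0.0876 -0.0445  0.    ]]
lips z21 [[ 0.1368  0.0446  0.021 ]
 [ 0.1369 -0.0449  0.021 ]
 [ 0.0969  0.0462  0.021 ]
 [ 0.085  -0.0443  0.021 ]]
slots lower left/right edges [[ 0.0502  0.0482  0.014 ]
 [ 0.0579 -0.0507  0.014 ]]
cass [ 0.0493 -0.0008 -0.0005] [-0.11  0.24  0.07]
```

```bash

python3 -m pendant '[[[-0.0005,-0.0005,-0.0003,0,0,0,-1],[-0.001,-0.001,-0.0006,0,0,0,-1],[-0.001,-0.001,-0.0006,0,0,0,-1]]]' 60
python3 -m pendant '[[[0.002,0,-0.0004,0,0,0,-1],[0.004,0,-0.0008,0,0,0,-1],[0.006,0,-0.0012,0,0,0,-1],[0.006,0,-0.0012,0,0,0,-1]]]' 60
python3 - <<'E'
from h import *
Rb=Ro.from_euler('xyz',[0,-30,BY],degrees=True)
s=r.get_state();print("F bay",Rb.inv().apply(s['contact_force']).round(1))
t,R=bay2(.06,.0,0);goal(t,R)
t,R=pose();cR=R*HR.inv();cp=t-cR.apply(HT);print("cass",Rb.inv().apply(cp-B0).round(4),(Rb.inv()*cR).as_euler('xyz',degrees=True).round(2))
E
```

```text
time_s: 24.6
tcp_pos: [0.5316, -0.0075, 0.242]
eef_rot: [179.9, -17.9, -7.6]
contact_force: [-4.5, -2.1, -5.3]
gripper_width: 0.0115
gripper_force: 60.0
time_s: 25.0
tcp_pos: [0.5382, -0.0079, 0.246]
eef_rot: [180.0, -18.0, -7.6]
contact_force: [-2.6, -3.6, -5.1]
gripper_width: 0.0116
gripper_force: 60.0
F bay [-4.3 -3.9 -3.4]
shift mm [ 1.1  1.1 -0.1] turn [ 0.02 -0.03 -0.02]
cass [0.059  0.001  0.0001] [-0.03 -0.03 -0.02]
```

```bash

python3 -m pendant '[[[0.004,0,-0.0009,0,0,0,-1],[0.008,0,-0.0017,0,0,0,-1],[0.012,0,-0.0026,0,0,0,-1],[0.016,0,-0.0034,0,0,0,-1],[0.020,0,-0.0043,0,0,0,-1]]]' 60
python3 -m pendant '[[[0.004,0,-0.0009,0,0,0,-1],[0.008,0,-0.0017,0,0,0,-1],[0.012,0,-0.0026,0,0,0,-1],[0.016,0,-0.0034,0,0,0,-1],[0.020,0,-0.0043,0,0,0,-1]]]' 60
python3 - <<'E'
from h import *
Rb=Ro.from_euler('xyz',[0,-30,BY],degrees=True)
s=r.get_state();print("F bay",Rb.inv().apply(s['contact_force']).round(1))
t,R=bay2(.137,.0,0.0005);goal(t,R)
t,R=pose();cR=R*HR.inv();cp=t-cR.apply(HT);print("cass",Rb.inv().apply(cp-B0).round(4),(Rb.inv()*cR).as_euler('xyz',degrees=True).round(2))
E
```

```text
time_s: 25.5
tcp_pos: [0.5561, -0.0097, 0.2567]
eef_rot: [-180.0, -18.1, -7.6]
contact_force: [-2.1, -3.6, -3.6]
gripper_width: 0.0118
gripper_force: 60.0
time_s: 26.0
tcp_pos: [0.5736, -0.012, 0.267]
eef_rot: [-180.0, -18.1, -7.6]
contact_force: [-2.7, -4.7, -4.4]
gripper_width: 0.012
gripper_force: 60.0
F bay [-4.  -5.  -2.8]
shift mm [36.   1.2 -7.1] turn [-0.04 -0.08  0.05]
cass [0.1005 0.0018 0.0005] [ 0.05 -0.08  0.04]
```

```bash

python3 -m pendant '[[[0.004,0.0002,-0.0009,0,0,0,-1],[0.008,0.0004,-0.0017,0,0,0,-1],[0.012,0.0006,-0.0026,0,0,0,-1],[0.016,0.0008,-0.0034,0,0,0,-1],[0.020,0.001,-0.0042,0,0,0,-1]]]' 60
python3 -m pendant '[[[0.004,0,-0.0008,0,0,0,-1],[0.008,0,-0.0016,0,0,0,-1],[0.012,0,-0.0024,0,0,0,-1],[0.015,0,-0.003,0,0,0,-1],[0.0175,0,-0.0035,0,0,0,-1]]]' 60
python3 -m pendant '[[[0,0,0,0,0,0,-1],[0,0,0,0,0,0,-1]]]' 60
python3 - <<'E'
from h import *
Rb=Ro.from_euler('xyz',[0,-30,BY],degrees=True)
s=r.get_state();print("F bay",Rb.inv().apply(s['contact_force']).round(1))
t,R=pose();cR=R*HR.inv();cp=t-cR.apply(HT);print("cass",Rb.inv().apply(cp-B0).round(4),(Rb.inv()*cR).as_euler('xyz',degrees=True).round(2))
E
```

```text
time_s: 26.5
tcp_pos: [0.5911, -0.0152, 0.2773]
eef_rot: [-179.9, -18.1, -7.6]
contact_force: [-2.4, -3.9, -4.7]
gripper_width: 0.0116
gripper_force: 60.0
time_s: 27.0
tcp_pos: [0.607, -0.0169, 0.2864]
eef_rot: [-179.9, -18.2, -7.6]
contact_force: [0.5, 0.2, -3.1]
gripper_width: 0.0114
gripper_force: 60.0
time_s: 27.2
tcp_pos: [0.607, -0.0166, 0.2865]
eef_rot: [-179.9, -18.2, -7.6]
contact_force: [0.9, 0.1, -2.6]
gripper_width: 0.0116
gripper_force: 60.0
F bay [-0.5  0.2 -2.6]
cass [0.14   0.002  0.0005] [ 0.15 -0.22  0.02]
```

```bash

python3 -m pendant '[[[0,0,0.0004,0,0,0,-1],[0,0,0.0004,0,0,0,-1]]]' 5
python3 -m pendant '[[[0,0,0,0,0,0,-0.6],[0,0,0,0,0,0,-0.4],[0,0,0,0,0,0,-0.2],[0,0,0,0,0,0,-0.1],[0,0,0,0,0,0,-0.1]]]'
python3 -m pendant '[[[-0.002,0,-0.01,0,0,0,-0.1],[-0.004,0,-0.03,0,0,0,-0.1],[-0.006,0,-0.06,0,0,0,-0.1],[-0.006,0,-0.09,0,0,0,-0.1],[-0.006,0,-0.11,0,0,0,-0.1]]]'
python3 -m pendant '[[[-0.08,0,-0.06,0,0,0,0],[-0.08,0,-0.06,0,0,0,0],[-0.08,0,-0.06,0,0,0,0],[-0.08,0,-0.06,0,0,0,0]]]'
python3 - <<'E'
from h import *
p=r.camera_params("wrist")
w=r.capture("wrist")[:,:,::-1];s=r.capture("scene")[:,:,::-1];t=r.capture("top")[:,:,::-1]
cv2.imwrite("pics/w5.png",w);cv2.imwrite("pics/s5.png",s);cv2.imwrite("pics/t5.png",t)
a=cv2.resize(w,(400,300));b=cv2.resize(w[0:240,96:416],(400,300),interpolation=cv2.INTER_CUBIC);c=cv2.resize(s[100:280,180:420],(400,300),interpolation=cv2.INTER_CUBIC);d=cv2.resize(t[90:258,100:324],(400,300),interpolation=cv2.INTER_CUBIC)
cv2.imwrite("pics/fin.png",np.vstack([np.hstack([a,b]),np.hstack([c,d])]))
E
```

```text
time_s: 27.4
tcp_pos: [0.6068, -0.0168, 0.286]
eef_rot: [-179.9, -18.2, -7.5]
contact_force: [-1.2, 0.3, -1.0]
gripper_width: 0.0121
gripper_force: 5.0
time_s: 27.9
tcp_pos: [0.6064, -0.0173, 0.2855]
eef_rot: [-179.9, -18.1, -7.6]
contact_force: [-0.8, 0.6, 0.0]
gripper_width: 0.0386
gripper_force: 0.0
time_s: 28.4
tcp_pos: [0.5661, -0.012, 0.3911]
eef_rot: [-179.9, -18.2, -7.6]
contact_force: [-0.2, 1.4, -1.1]
gripper_width: 0.0394
gripper_force: 0.0
time_s: 28.8
tcp_pos: [0.4718, 0.0003, 0.4222]
eef_rot: [-179.8, -18.3, -7.5]
contact_force: [0.9, -0.4, -0.2]
gripper_width: 0.0438
gripper_force: 0.0
```

View pics/fin.png

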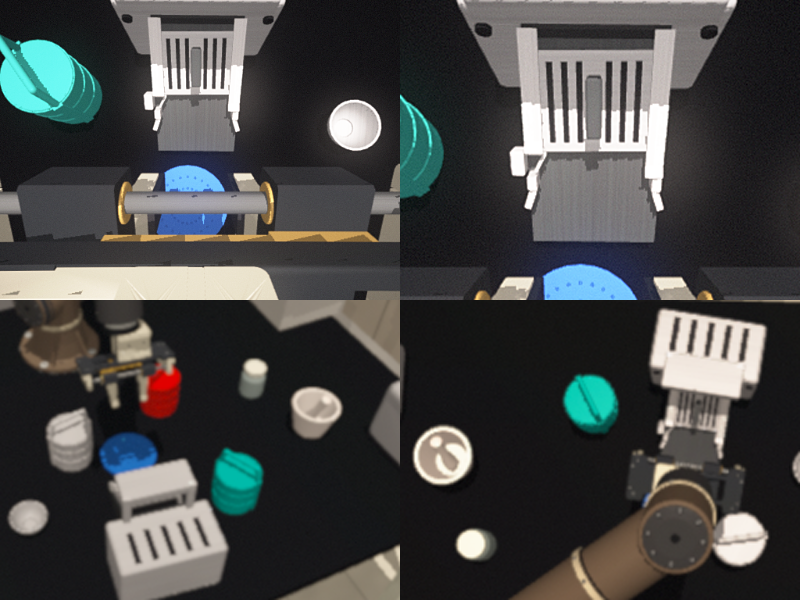

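The final views show the tiffin upright beside the empty trivet, the cassette in the bay with the catch sprung in below its lower edge (543,153), and the other things where they were. One numeric check, then hand in.

```bash
python3 - <<'E'
from h import *
p=r.camera_params("wrist")
g=lambda l:np.array([((u-400+.5)/1.25-.5+96,(v+.5)/1.25-.5) for u,v in l])
Rb=Ro.from_euler('xyz',[0,-30,BY],degrees=True)
def onbay(uv,z):
    R=np.array(p['R']);C=-R.T@np.array(p['t']);P=px2w("wrist",uv,C[2]-.2,p);d=Rb.inv().apply(P-C);c=Rb.inv().apply(C-B0)
    return c+d*((z-c[2])/d[:,2])[:,None]
o=onbay(g([(560,151),(635,151),(546,153)]),.014);print(o.round(4),onbay(g([(534,241),(655,241)]),0).round(4))
w=cv2.imread("pics/w5.png");print(w[105:135,230,0],w[105:135,220,0])
E
python3 -m pendant '[[[0,0,0,0,0,0,0],[0,0,0,0,0,0,0],[0,0,0,0,0,0,0]]]'
```

```text
[[ 0.0965  0.0293  0.014 ]
 [ 0.0965 -0.0361  0.014 ]
 [ 0.0947  0.0416  0.014 ]] [[ 0.0011  0.0606  0.    ]
 [ 0.0012 -0.0627  0.    ]]
[ 85  83  84  72  64  71  72  66  99 209 252 247 247 247 250 246 143  86
  88  94  98  90  87 108 136 135 133 134 124 133] [193 195 198 196 181 155 153 153 176 235 250 246 246 247 250 247 145  88
  86  94  90  92  92 109 135 129 131 128 133 130]
time_s: 29.25
tcp_pos: [0.4734, 0.0003, 0.4197]
eef_rot: [-180.0, -18.0, -7.6]
contact_force: [-0.8, -0.7, -0.3]
gripper_width: 0.0438
gripper_force: 0.0
```

```bash
python3 -c "
from plant import r
print(r.close_job())"
```

```text
the job is handed in; nothing more can be done
None
```

The job is handed in, after 29 s of the 67 s: the tiffin carrier stands upright on the bare counter beside the trivet, and the cassette sits fin up in the bay with the catch sprung back behind its lower edge, measured at bay x 96.5 mm against the catch's back face at 95 mm.

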